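# Knock a formed case back out of its die and slide it between the pots

### The arm

A 6-joint arm with a two-finger parallel gripper is mounted at the origin on the work surface. World frame = base frame: x ahead of the robot, y to its left, z up, the work surface at z = 0. Lengths are in mm, angles in rad, forces in N, time in s.
With the tool pointing down it reaches from about 400 to 925 mm from the base axis. Payload 12.5 kg.
Tool frame: the origin (TCP) lies at the very end of the fingers, on their centre line; the grasp point (between the pads) lies behind it (env.grip_depth is the z of the grasp point in the tool frame, in mm); z points along the fingers, y is the line along which they close (so a half turn about z gives the same grasp; the last joint's range is limited). The gripper opens to 95 mm and grips with 3 to 60 N. Pads are 20 mm wide; open, the fingers measure 119 mm over their backs; the gripper's body (75 mm by 180 mm) begins 59 mm behind the grasp point.
Start: joints at [1.199, 0.491, 1.559, -0, 1.092, -0.106], TCP at [164.158, 603.075, 214.661] pointing down, gripper open.
Joint ranges: [-3.1, 3.1], [-0.84, 2.19], [0.05, 2.79], [-1.13, 4.28], [0.06, 2.93], [-2.69, 2.69]. Speed limits (rad/s): [2.22, 2.22, 2.79, 3.14, 3.14, 3.14].

### API

Orientations are given as [roll, pitch, yaw] about the fixed x, y, z axes, in that order (R = Rz(yaw) Ry(pitch) Rx(roll)).
In Python, from cell import env, optics gives the robot as it stands.
- The arm moves only by the tool step_arm, never from a script. Its argument "moves" is a list of rows, each an object of numbers: "tx", "ty", "tz": the shift along the tool's x, y, z in mm; "roll": the turn about the tool's z in rad. In form: [{"tx": .., "ty": .., "tz": .., "roll": ..}, ...]. A call has 1 to 12 rows; each row is the pose to reach, as a shift and turn from the pose commanded when the call began, along the tool's axes at that moment; what a row does not reach only later rows make up. A row lasts 1/12 s, in which the tool goes at most 41.7 mm and 7.16 degrees, less where a joint would pass 70% of its speed; a pose out of reach is approached as far as the arm can. A call with a gripper value outside its range is refused whole. "grip" is the finger opening in mm, from 0 to 95.1, set as the call begins (left out, the last holds). The fingers move at their own pace and stop on an object; the grip force is fixed at half the most. Time passes only in rows, so rows that repeat a pose let the fingers close. It gives the time, the measured TCP pose, the force, the opening and the grip force at its end, in the units of the state.
- env.state(): the state, without advancing time (a new reading comes with each control period).
- optics.read_camera(name): name is "scene" or "top" or "wrist"; returns a dict with "pixels" (420x560x3 uint8, blue, green, red), "mtx" (3x3 intrinsics, pixels), "view" (4x4, takes a point from world to camera coordinates). Camera axes: x right, y down, z forward; pixel columns grow to the right and rows downward; lengths in mm; the calibration is good to about 2 mm. A picture is of the moment at which its call begins. There is no depth.
- env.job_done(): hands the job in; it is judged then, once.
The state is a dict: "t": time; "joints": joint angles; "qvel": joint speeds; "tau": joint torques, N m; "eef_pos": TCP position; "tcp_rot": TCP orientation; "ft_force": force on the tool from outside, world axes, zero at the start; "moment": the same for the moment, N m; "opening": opening from 0.0 (shut) to 1.0 (fully open); "grip_force": force on a finger pad.
Only numpy, scipy, OpenCV 4.12 (cv2) and the standard library are available. Lean on these libraries where they do the work, as an engineer would, in place of code of your own. Each camera call takes 0.05 s, during which the arm holds its last target. There are 200 camera calls.

### The job

Press the knock-out lever all the way down so that the formed brass case back is raised out of the die where it lies. Then slide it, without ever picking it up, along the run-off plate until it lies flat, dome up, in line with the two steel pots and midway between them, and let go of it. Leave the pots and the other things on the bench where they are.

Things in the scene. Friction and masses are not known exactly. Their poses are not given: they have to be found in the camera images.
- die: Fixed die set, level top 40 mm high. Origin on the bench under the cavity's centre, z up. Dark block 110 x 110 mm round the origin; round cavity 60 mm in diameter, 15 mm deep. From y = +55 to +255 mm a light flat run-off plate, 240 mm wide (x = -120 to +120), continues the top at the same level, no step. The knock-out lever is on the block's -y side.
- cavity (a point): Centre of the mouth of the die cavity, level with the die's top (40 mm above the bench); axes as die.
- lever_pad (a point): Centre of the upper face of the lever's black press pad (36 x 36 mm, 10 mm thick), 100 mm from the pivot. The pad sticks out from the die towards -y of die, about 60 mm above the bench when up, and swings down about 44 mm. Moves with the lever.
- lever (a joint): Knock-out lever angle: 0 = pad up, ejector down; 0.45 rad = stop, pad down, ejector up. Pivot parallel to x of die at y = -60 mm, 26 mm above the bench. Stiff (about 4 N at the pad), stays where left. It drives a round ejector 36 mm in diameter in the cavity floor, 34 mm per rad; at the stop the ejector's top is 1 mm above the die's top.
- caseback: Formed brass clock case back, a round domed disc 56 mm in diameter, 14 mm high: upright side wall 10 mm high, then a stepped dome. About 80 g. Flat underside. Origin at the centre of the underside, z up through the dome. At the start it lies in the die cavity, its top just below the die's top, 2 mm play round it.
- tall_pot: Tall round lidded steel pot, 35 mm in diameter, 35 mm high, about 350 g, loose on the run-off plate. Origin at the centre of its underside; axes parallel to those of die. The two pots stand 150 mm apart, side by side across the plate (along x of die); either may be on either side.
- low_pot: Low round steel pot with a lid, 43 mm in diameter and 23 mm high, about 350 g, standing loose on the run-off plate. Origin at the centre of its underside.
- loupe: Black eyeglass, a tapered tube 38 mm in diameter and 28 mm high, loose on the bench; origin at the centre of its underside. Bystander.
- rod_block: White block 50 x 65 x 36 mm with two thin upright wooden rods reaching 96 mm, loose on the bench past the run-off plate's +y end; origin at the centre of its underside. Bystander.
- screwdriver: Small screwdriver 130 mm long lying on the bench beside the die; origin at its middle, axis along x. Bystander.
Things that resemble listed ones, but are neither listed nor needed, are in the scene too. Of the things like the caseback, leave any that is red; of the rest the smaller one is meant.

How it is judged (in metres and radians):
On the way:
1. the lever is pressed down (beyond 0.40 rad) and the case back stands raised on the ejector over the cavity, its underside level with the die's top or above, within 8 mm of the cavity's centre (value of joint lever above 0.4 rad and z of caseback in the frame of die above 0.0392 m and horizontal distance between caseback and cavity below 0.008 m), for 0.2 s.
At the end, for the whole second after the job is handed in: The case back rests flat and dome up on the run-off plate, within 10 mm of the line through the two pots' centres and less than 84 mm from each pot's centre (about 9 mm off the middle at most), at rest; the pots have moved less than 8 mm and the bystanders less than 30 mm (z of caseback in the frame of die between 0.038 and 0.042 m and angle between caseback's own z axis and vertical below 0.06 rad and y of caseback in the frame of tall_pot between -0.01 and 0.01 m and horizontal distance between caseback and tall_pot below 0.084 m and horizontal distance between caseback and low_pot below 0.084 m and linear speed of caseback below 0.01 m/s and distance of each of tall_pot, low_pot from where it was at the start of the episode below 0.008 m and distance of each of loupe, rod_block, screwdriver from where it was at the start of the episode below 0.03 m); the robot touches nothing.
It fails at once if the case back is lifted: its underside more than 12 mm above the run-off plate (z of caseback in the frame of die above 0.052 m).
It fails at once if a pot is moved by more than 8 mm (distance of any of tall_pot, low_pot from where it was at the start of the episode above 0.008 m).
It fails at once if a bystander is moved by more than 30 mm (distance of any of loupe, rod_block, screwdriver from where it was at the start of the episode above 0.03 m).
It also fails if it takes over 45 s, if anything falls off the work surface, if the arm or the gripper's body presses on something with over 40 N, if the wrist force passes 120 N, or if a joint passes its speed limit or range.

## Working session

There is one attempt and no reset: what is moved stays moved. The work goes in short steps, Python scripts to look and compute and a tool call to move; the robot and the scene stay as the last step left them, time stands still between calls to the robot, and variables do not carry over. Pictures are saved under pics/ and viewed, at most 10 in all, crops included, and the job is handed in when it is done.

Besides the shell and the picture viewer there is one more tool, called after "Request:" as name([rows], argument=value, ...), one row to a line, values as JSON. step_arm: Moves the arm, as the interface text tells. Its arguments: {"type":"object","properties":{"moves":{"type":"array"},"grip":{"type":"number"}},"required":["moves"]}

```bash
mkdir -p pics; ls; python3 - <<'E'
from cell import env, optics
import cv2, numpy as np, pickle
d={}
for n in ("scene","top","wrist"):
    c=optics.read_camera(n); d[n]=c; cv2.imwrite(f"pics/{n}0.png",c["pixels"])
pickle.dump(d,open("c0.pkl","wb"))
s=env.state(); print(s["eef_pos"],s["tcp_rot"],env.grip_depth,s["t"])
E
```

```text
pics
[164.08731191 602.90738294 214.22623998] [-3.14080702e+00 -9.19203077e-05  2.87580367e+00] -18.8 0.15
```

View pics/top0.png

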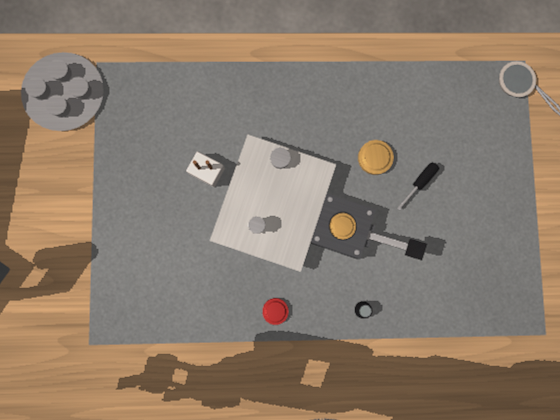

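View pics/scene0.png

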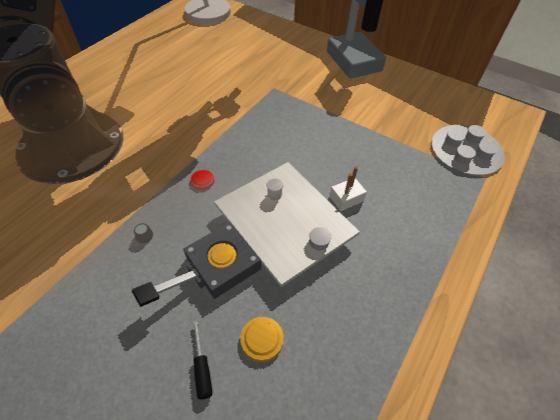

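The top view shows the case back in the die at (343,226), the lever pad at (415,249), the pots at (282,158) and (257,225), and the plate with corners near (248,136), (335,163), (302,271) and (210,241). The larger brass disc at (376,157) and the red one at (275,311) are decoys. The scene view shows the case back at (222,255), the pad at (146,294), and the pots at (275,188) and (320,237).

```bash
cat > h.py <<'E'
import numpy as np, cv2
def P(c): return c["mtx"]@c["view"][:3]
def tri(ca,a,cb,b):
    X=cv2.triangulatePoints(P(ca),P(cb),np.float64(a).reshape(2,1),np.float64(b).reshape(2,1)); return (X[:3]/X[3]).ravel()
def plane(c,p,z):
    R=c["view"][:3,:3]; o=-R.T@c["view"][:3,3]; d=R.T@np.linalg.solve(c["mtx"],[p[0],p[1],1.]); return o+d*(z-o[2])/d[2]
def blobs(mask,amin=30):
    n,l,s,ce=cv2.connectedComponentsWithStats(mask.astype(np.uint8)); return [(ce[i].round(1),s[i,4],(l==i)) for i in range(1,n) if s[i,4]>amin]
def yellow(img): 
    return cv2.inRange(cv2.cvtColor(img,cv2.COLOR_BGR2HSV),(14,150,120),(32,255,255))>0
E
python3 - <<'E'
import pickle; from h import *
d=pickle.load(open("c0.pkl","rb")); np.set_printoptions(precision=1,suppress=True)
t,s=d["top"],d["scene"]
for n,c in (("top",t),("scene",s)):
    R=c["view"][:3,:3]; print(n,-R.T@c["view"][:3,3])
    print([(b[0],b[1]) for b in blobs(yellow(c["pixels"]))if b[1]<900 and b[1]>60])
    m=cv2.inRange(cv2.cvtColor(c["pixels"],cv2.COLOR_BGR2HSV),(0,0,125),(180,60,255))
    m=cv2.morphologyEx(m,cv2.MORPH_OPEN,np.ones((3,3)))
    p=(285,210) if n=="scene" else (290,200)
    n_,l=cv2.connectedComponents(m); print(l[p[1],p[0]])
    mm=(l==l[p[1],p[0]]).astype(np.uint8); cs,_=cv2.findContours(mm,cv2.RETR_EXTERNAL,cv2.CHAIN_APPROX_NONE)
    k=max(cs,key=cv2.contourArea); h=cv2.convexHull(k)
    print("plate",cv2.contourArea(k),cv2.approxPolyDP(h,8,True).reshape(-1,2).tolist())
    g=c["pixels"].max(2)<28
    g=c["pixels"].max(2)
    print("dark",[(b[0],b[1]) for b in blobs(g<35,60)])
    pots=[(282,158),(257,225)] if n=="top" else [(275,188),(320,237)]
    tiles=[cv2.resize(c["pixels"][y-25:y+25,x-25:x+25],(260,260),interpolation=cv2.INTER_CUBIC) for x,y in pots+[(415,249) if n=="top" else (146,294)]]
    d[n+"t"]=np.hstack(tiles)
cv2.imwrite("pics/tiles.png",np.vstack([d["topt"],d["scenet"]]))
E
```

```text
top [466.7 113.1 973.5]
[]
24
plate 54942.5 [[96, 172], [186, 66], [212, 63], [275, 100], [454, 262], [449, 318], [409, 337], [110, 342], [89, 326]]
dark [(array([426.2, 175.3]), np.int32(292)), (array([359.7, 307.3]), np.int32(75))]
scene [ 821.9 -314.5  700.2]
[(array([221.5, 254.9]), np.int32(561))]
7
plate 47053.5 [[270, 93], [484, 179], [402, 362], [334, 378], [134, 286], [129, 262], [174, 189]]
dark [(array([20.1,  4.4]), np.int32(343)), (array([371.2,  14.7]), np.int32(479)), (array([11.3, 31.7]), np.int32(674)), (array([29.7, 52. ]), np.int32(83)), (array([27.1, 72.1]), np.int32(183)), (array([29.2, 77. ]), np.int32(457)), (array([32.7, 87.5]), np.int32(406)), (array([145.4, 299.6]), np.int32(67)), (array([202.1, 378.7]), np.int32(538))]
```

View pics/tiles.png

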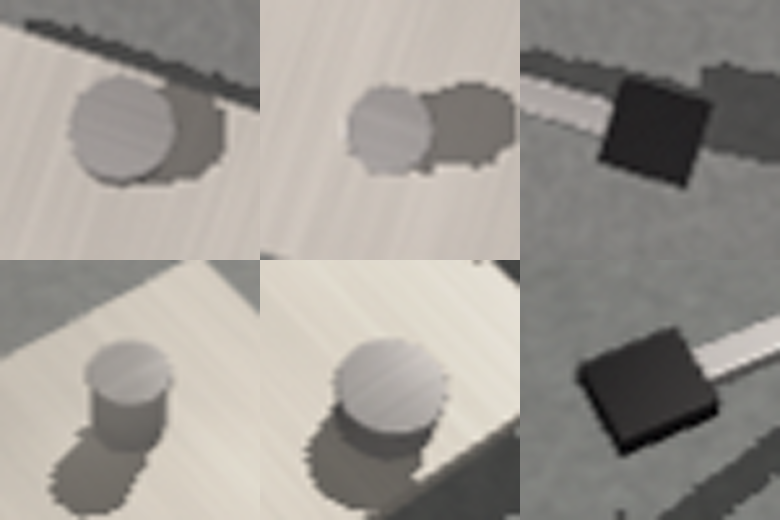

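Tiles are 5.2x and hold lid and pad centres. The low pot's lid is at top (280.0,157.0) / scene (319.6,235.6). The tall pot's lid is at top (256.6,224.6) / scene (274.4,184.1). The pad's upper face is at top (415.2,248.9) / scene (145.4,293.0).

```bash
python3 - <<'E'
import pickle; from h import *
d=pickle.load(open("c0.pkl","rb")); np.set_printoptions(precision=1,suppress=True)
t,s=d["top"],d["scene"]
low=tri(t,(280,157),s,(319.6,235.6)); tall=tri(t,(256.6,224.6),s,(274.4,184.1)); pad=tri(t,(415.2,248.9),s,(145.4,293))
print("low",low,"tall",tall,np.hypot(*(low-tall)[:2]),"pad",pad)
K={}
for n,c,p in (("top",t,(290,200)),("scene",s,(300,200))):
    h=cv2.cvtColor(c["pixels"],cv2.COLOR_BGR2HSV); print(h[p[1],p[0]])
    m=cv2.morphologyEx((h[...,2]>h[p[1],p[0],2]-35).astype(np.uint8)*(h[...,1]<60),cv2.MORPH_OPEN,np.ones((3,3),np.uint8))
    l=cv2.connectedComponents(m.astype(np.uint8))[1]
    mm=(l==l[p[1],p[0]]).astype(np.uint8); k=max(cv2.findContours(mm,0,1)[0],key=cv2.contourArea)
    q=cv2.approxPolyDP(cv2.convexHull(k),6,True).reshape(-1,2); print(n,cv2.contourArea(k),q.tolist())
    for z in (40,): print(np.array([plane(c,a,z)[:2] for a in q]).tolist() and np.array([plane(c,a,z)[:2] for a in q]))
    y=(h[...,0]>10)&(h[...,0]<30)&(h[...,1]>120)
    pc=(343,226) if n=="top" else (222,255)
    w=y.copy(); w[:]=0; w[pc[1]-20:pc[1]+20,pc[0]-22:pc[0]+22]=y[pc[1]-20:pc[1]+20,pc[0]-22:pc[0]+22]
    b=max(blobs(w),key=lambda b:b[1]); print("brass",b[:2]); K[n]=b[0]
print("case",tri(t,K["top"],s,K["scene"]),plane(t,K["top"],37),plane(s,K["scene"],37))
E
```

```text
low [673.5  82.3  60.2] tall [532.4 132.6  72.4] 149.782485171179 pad [ 477.8 -194.2   55.3]
[ 15  21 194]
top 9957.5 [[247, 135], [334, 164], [300, 270], [210, 240]]
[[726.9 151.3]
 [661.7 -33.2]
 [438.9  44.5]
 [504.3 230.6]]
brass (array([342.4, 225.7]), np.int32(549))
[ 18  23 222]
scene 7953.0 [[288, 163], [357, 232], [280, 282], [219, 202]]
[[507.6 227. ]
 [727.3 145.4]
 [658.9 -36. ]
 [447.8  46.6]]
brass (array([221.5, 255. ]), np.int32(583))
case [530.  -48.6  31.4] [529.8 -47.4  37. ] [532.1 -51.   37. ]
```

Checks pass. The pots are 150 mm apart, the plate edges and pot line are at -19.6°, the cavity is near (531,-48), and the pad is at die y≈-154. Next I'll move over the die, with the tool's y along the die's y.

```bash
cat >> h.py <<'E'
from scipy.spatial.transform import Rotation as Ro
A=np.deg2rad(-19.6); X=np.array([np.cos(A),np.sin(A)]); Y=np.array([-np.sin(A),np.cos(A)])
def go(env,p,yaw=np.pi+A):
    s=env.state(); R=Ro.from_euler("xyz",s["tcp_rot"]).as_matrix(); d=R.T@(np.array(p)-s["eef_pos"])
    dy=(yaw-s["tcp_rot"][2]+np.pi)%(2*np.pi)-np.pi
    print("t",s["t"],"tcp",s["eef_pos"].round(1),s["tcp_rot"].round(3),"F",s["ft_force"].round(1),"-> tx,ty,tz",d.round(1),"roll",round(-dy,3))
E
python3 -c "
from cell import env; from h import *
go(env,[531,-48,200])"
```

```text
t 0.15 tcp [164.1 602.9 214.2] [-3.141 -0.     2.876] F [-0.4  0.2  0.7] -> tx,ty,tz [-525.  -531.7   14.6] roll 0.076
```

Request:
step_arm([
  {"tx": -29, "ty": -29, "tz": 1, "roll": 0.03},
  {"tx": -58, "ty": -59, "tz": 2, "roll": 0.076},
  {"tx": -87, "ty": -88, "tz": 3, "roll": 0.076},
  {"tx": -116, "ty": -117, "tz": 4, "roll": 0.076},
  {"tx": -145, "ty": -147, "tz": 5, "roll": 0.076},
  {"tx": -174, "ty": -176, "tz": 6, "roll": 0.076},
  {"tx": -203, "ty": -205, "tz": 7, "roll": 0.076},
  {"tx": -232, "ty": -235, "tz": 8, "roll": 0.076},
  {"tx": -261, "ty": -264, "tz": 9, "roll": 0.076},
  {"tx": -290, "ty": -293, "tz": 10, "roll": 0.076},
  {"tx": -319, "ty": -323, "tz": 11, "roll": 0.076},
  {"tx": -348, "ty": -352, "tz": 12, "roll": 0.076},
], grip=0)

```text
t: 1.15
eef_pos: [407.9, 170.0, 202.7]
tcp_rot: [3.141, 0.0, 2.8]
ft_force: [0.3, 0.1, -0.6]
opening: 0.213
grip_force: 0.0
```

```bash
python3 -c "
from cell import env; from h import *
go(env,[531,-48,200])"
```

```text
t 1.15 tcp [407.9 170.  202.7] [3.141 0.    2.8  ] F [ 0.3  0.1 -0.6] -> tx,ty,tz [-189.  -164.2    2.7] roll 0.0
```

Request:
step_arm([
  {"tx": -30, "ty": -26, "tz": 0},
  {"tx": -60, "ty": -52, "tz": 0},
  {"tx": -90, "ty": -78, "tz": 0},
  {"tx": -120, "ty": -104, "tz": 0},
  {"tx": -150, "ty": -130, "tz": 0},
  {"tx": -175, "ty": -152, "tz": 0},
  {"tx": -189, "ty": -164, "tz": 0},
  {"tx": -189, "ty": -164, "tz": 0},
  {"tx": -189, "ty": -164, "tz": 0},
])

```text
validation failed for argument at $.mo...
```

```bash
python3 - <<'E'
from cell import env,optics; from h import *
import pickle
c=optics.read_camera("wrist"); pickle.dump(c,open("w1.pkl","wb")); cv2.imwrite("pics/w1.png",c["pixels"])
R=c["view"][:3,:3]; print(-R.T@c["view"][:3,3])
pad=[531-154*Y[0],-48-154*Y[1],80]; go(env,pad)
E
```

```text
[344.11259764 192.71109274 372.57317561]
t 1.2 tcp [411.3 165.4 202.5] [-3.141e+00  2.000e-03  2.797e+00] F [ 2.6 -2.1 -0.1] -> tx,ty,tz [-185.  -314.3  123. ] roll -0.003
```

View pics/w1.png

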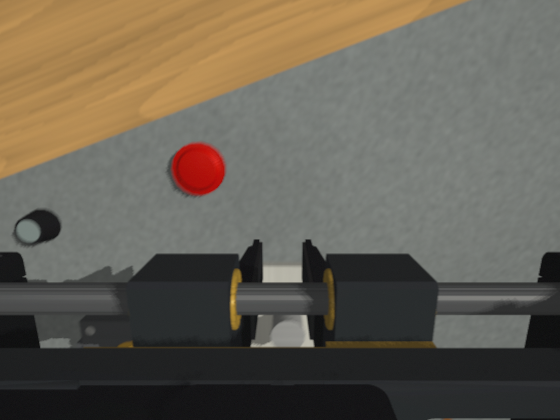

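The move was refused, because each row needs all four keys. The picture shows the red decoy at (198,168), the loupe at (38,227) and the fingers still closing at (285,270). I'll resend the move.

Request:
step_arm([
  {"tx": -30, "ty": -26, "tz": 0, "roll": 0},
  {"tx": -60, "ty": -52, "tz": 0, "roll": 0},
  {"tx": -90, "ty": -78, "tz": 0, "roll": 0},
  {"tx": -120, "ty": -104, "tz": 0, "roll": 0},
  {"tx": -150, "ty": -135, "tz": 0, "roll": 0},
  {"tx": -185, "ty": -158, "tz": 0, "roll": 0},
  {"tx": -185, "ty": -195, "tz": 0, "roll": 0},
  {"tx": -185, "ty": -232, "tz": 0, "roll": 0},
  {"tx": -185, "ty": -270, "tz": 30, "roll": 0},
  {"tx": -185, "ty": -300, "tz": 60, "roll": 0},
  {"tx": -185, "ty": -314, "tz": 85, "roll": 0},
  {"tx": -185, "ty": -314, "tz": 85, "roll": 0},
], grip=0)

```text
t: 2.2
eef_pos: [473.7, -187.6, 113.3]
tcp_rot: [3.141, -0.007, 2.796]
ft_force: [-0.7, 0.8, 0.2]
opening: 0.004
grip_force: 0.0
```

```bash
python3 - <<'E'
from cell import env,optics; from h import *
import pickle
for n in("top","scene"):
    c=optics.read_camera(n); pickle.dump(c,open(n+"1.pkl","wb")); cv2.imwrite(f"pics/{n}1.png",c["pixels"])
pad=[531-155*Y[0],-48-155*Y[1],80]; go(env,pad)
E
```

```text
t 2.3 tcp [ 476.2 -185.9  117.2] [ 3.141e+00 -2.000e-03  2.798e+00] F [-0.  -0.4 -0.5] -> tx,ty,tz [-5.5 -6.7 37.1] roll -0.001
```

View pics/scene1.png

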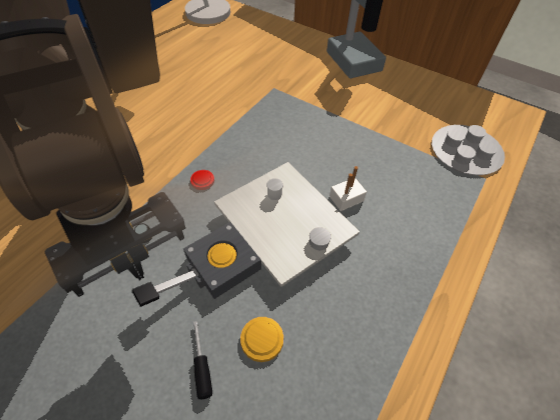

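The closed fingertips at (137,275) hang above the pad at (146,294), and nothing is disturbed. Now I'll align and press.

Request:
step_arm([
  {"tx": -5, "ty": -9, "tz": 15, "roll": 0},
  {"tx": -5, "ty": -9, "tz": 35, "roll": 0},
  {"tx": -5, "ty": -9, "tz": 48, "roll": 0},
  {"tx": -5, "ty": -9, "tz": 54, "roll": 0},
  {"tx": -5, "ty": -9, "tz": 59, "roll": 0},
  {"tx": -5, "ty": -9, "tz": 64, "roll": 0},
  {"tx": -5, "ty": -9, "tz": 69, "roll": 0},
  {"tx": -5, "ty": -9, "tz": 74, "roll": 0},
  {"tx": -5, "ty": -9, "tz": 79, "roll": 0},
  {"tx": -5, "ty": -9, "tz": 84, "roll": 0},
  {"tx": -5, "ty": -9, "tz": 88, "roll": 0},
  {"tx": -5, "ty": -9, "tz": 91, "roll": 0},
])

```text
t: 3.3
eef_pos: [478.4, -196.1, 26.2]
tcp_rot: [3.142, 0.0, 2.8]
ft_force: [0.4, -3.2, 2.9]
opening: 0.005
grip_force: 1.8
```

Request:
step_arm([
  {"tx": 0, "ty": 0, "tz": 2, "roll": 0},
  {"tx": 0, "ty": 0, "tz": 4, "roll": 0},
  {"tx": 0, "ty": 0, "tz": 6, "roll": 0},
  {"tx": 0, "ty": 0, "tz": 6, "roll": 0},
])

```text
t: 3.63
eef_pos: [478.1, -195.8, 20.3]
tcp_rot: [3.141, -0.001, 2.8]
ft_force: [0.6, 0.7, 0.6]
opening: 0.006
grip_force: 0.3
```

Request:
step_arm([
  {"tx": 0, "ty": 0, "tz": 1.5, "roll": 0},
  {"tx": 0, "ty": 0, "tz": 3, "roll": 0},
  {"tx": 0, "ty": 0, "tz": 4, "roll": 0},
  {"tx": 0, "ty": 0, "tz": 4, "roll": 0},
])

```text
t: 3.97
eef_pos: [478.3, -195.7, 17.8]
tcp_rot: [3.141, 0.001, 2.8]
ft_force: [-2.3, 1.6, 21.4]
opening: 0.003
grip_force: 10.9
```

The stop is reached (21 N at z=18). I'll lift and look at the raised case back.

Request:
step_arm([
  {"tx": 0, "ty": 0, "tz": -10, "roll": 0},
  {"tx": 0, "ty": 0, "tz": -40, "roll": 0},
  {"tx": 0, "ty": 0, "tz": -75, "roll": 0},
  {"tx": 0, "ty": 0, "tz": -110, "roll": 0},
  {"tx": 0, "ty": 0, "tz": -110, "roll": 0},
], grip=85)

```text
t: 4.38
eef_pos: [479.7, -196.6, 131.8]
tcp_rot: [-3.141, 0.007, 2.8]
ft_force: [0.2, -0.6, 0.4]
opening: 0.299
grip_force: 0.0
```

```bash
cat > look.py <<'E'
from cell import env,optics; from h import *
import sys
np.set_printoptions(precision=1,suppress=True)
def look(tag,pt,pad=[0,0]):
    cs={}; K={}; T=[]
    for n in("top","scene"):
        c=cs[n]=optics.read_camera(n); h=cv2.cvtColor(c["pixels"],cv2.COLOR_BGR2HSV)
        y=((h[...,0]>10)&(h[...,0]<32)&(h[...,1]>110)).astype(np.uint8)
        p=P(c)@np.array([*pt,50,1]); u,v=(p[:2]/p[2]).astype(int)
        w=np.zeros_like(y); w[v-22:v+22,u-22:u+22]=y[v-22:v+22,u-22:u+22]
        b=max(blobs(w),key=lambda b:b[1]); K[n]=b[0]
        print(n,b[:2],[plane(c,b[0],z) for z in(48,)])
        T.append(cv2.resize(c["pixels"][v-50:v+50,u-65:u+65],(520,400)))
    cv2.imwrite(f"pics/{tag}.png",cv2.resize(np.hstack(T),(800,308)))
    print("case",tri(cs["top"],K["top"],cs["scene"],K["scene"]))
E
python3 - <<'E'
from look import *
look("up",(531,-48)); go(env,[531,-48,100])
E
```

```text
top (array([343.4, 225.2]), np.int32(597)) [array([530.1, -47.7,  48. ])]
scene (array([220.9, 251.9]), np.int32(651)) [array([531.7, -50.7,  48. ])]
case [530.1 -48.6  43.7]
t 4.4833 tcp [ 478.2 -195.9  127.4] [-3.1  0.   2.8] F [0.2 1.3 0. ] -> tx,ty,tz [ -0.1 157.   27.4] roll 0.0
```

View pics/up.png

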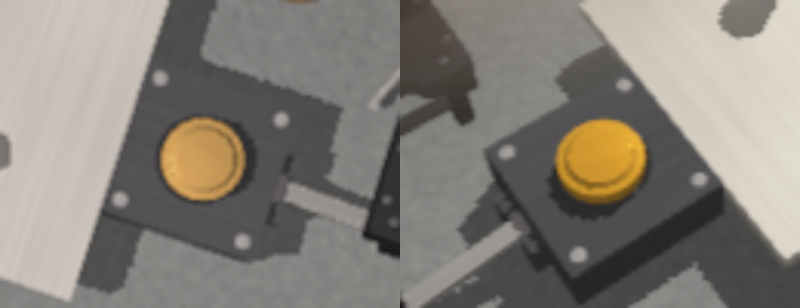

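Both views show the case back raised and level on the ejector, 12 mm higher than before and centred at (530.5,-49). I'll go over it and descend with the fingers astride along die y.

Request:
step_arm([
  {"tx": 0, "ty": 35, "tz": 10, "roll": 0},
  {"tx": 0, "ty": 70, "tz": 15, "roll": 0},
  {"tx": 0, "ty": 105, "tz": 20, "roll": 0},
  {"tx": 0, "ty": 138, "tz": 25, "roll": 0},
  {"tx": 0, "ty": 156, "tz": 30, "roll": 0},
  {"tx": 0, "ty": 156, "tz": 40, "roll": 0},
  {"tx": 0, "ty": 156, "tz": 52, "roll": 0},
  {"tx": 0, "ty": 156, "tz": 64, "roll": 0},
  {"tx": 0, "ty": 156, "tz": 72, "roll": 0},
  {"tx": 0, "ty": 156, "tz": 79, "roll": 0},
  {"tx": 0, "ty": 156, "tz": 84, "roll": 0},
  {"tx": 0, "ty": 156, "tz": 84, "roll": 0},
], grip=85)

```text
t: 5.48
eef_pos: [529.9, -49.3, 41.4]
tcp_rot: [-3.141, -0.002, 2.799]
ft_force: [0.0, 0.5, 0.2]
opening: 0.891
grip_force: 0.0
```

```bash
python3 - <<'E'
from look import *
go(env,[530.5,-49,42.7])
E
```

```text
t 5.4833 tcp [529.9 -49.3  41.4] [-3.1 -0.   2.8] F [0.  0.5 0.2] -> tx,ty,tz [-0.5  0.5 -1.3] roll -0.0
```

Request:
step_arm([
  {"tx": 0, "ty": 0.5, "tz": -1.3, "roll": 0},
  {"tx": 0, "ty": 0.5, "tz": -1.3, "roll": 0},
  {"tx": 0, "ty": 0.5, "tz": -1.3, "roll": 0},
  {"tx": 0, "ty": 0.5, "tz": -1.3, "roll": 0},
  {"tx": 0, "ty": 0.5, "tz": -1.3, "roll": 0},
  {"tx": 0, "ty": 0.5, "tz": -1.3, "roll": 0},
  {"tx": 0, "ty": 0.5, "tz": -1.3, "roll": 0},
  {"tx": 0, "ty": 0.5, "tz": -1.3, "roll": 0},
], grip=52)

```text
t: 6.15
eef_pos: [530.8, -48.5, 44.1]
tcp_rot: [3.141, 0.0, 2.8]
ft_force: [-0.2, -1.3, 3.7]
opening: 0.566
grip_force: 30.0
```

```bash
python3 - <<'E'
from look import *
s=env.state(); print(s["opening"]*95.1,s["grip_force"])
M=(np.array([673.5,82.3])+[532.4,132.6])/2
# two-view lid centres vs single-view planes at text heights, as a check
import pickle; d=pickle.load(open("c0.pkl","rb"))
for n,l,t in (("top",(280,157),(256.6,224.6)),("scene",(319.6,235.6),(274.4,184.1))):
    a,b=plane(d[n],l,63),plane(d[n],t,75); print(n,a,b,(a+b)/2,np.hypot(*(a-b)[:2]))
go(env,[*M,42.7])
E
```

```text
53.78444503657617 30.00080624478869
top [673.   82.5  63. ] [532.3 132.6  75. ] [602.6 107.5  69. ] 149.4213699999496
scene [673.9  80.3  63. ] [533.6 130.8  75. ] [603.8 105.5  69. ] 149.13451565459704
t 6.15 tcp [530.8 -48.5  44.1] [3.1 0.  2.8] F [-0.2 -1.3  3.7] -> tx,ty,tz [-15.7 171.1   1.5] roll 0.0
```

The grip holds. I'll slide it along the plate at the same level, easing down 1 mm once it is off the ejector.

Request:
step_arm([
  {"tx": -1, "ty": 6, "tz": 0, "roll": 0},
  {"tx": -2, "ty": 17, "tz": 0, "roll": 0},
  {"tx": -3, "ty": 32, "tz": 0, "roll": 0},
  {"tx": -5, "ty": 50, "tz": 0, "roll": 0},
  {"tx": -7, "ty": 68, "tz": 0, "roll": 0},
  {"tx": -8, "ty": 86, "tz": 0.3, "roll": 0},
  {"tx": -10, "ty": 104, "tz": 0.6, "roll": 0},
  {"tx": -12, "ty": 122, "tz": 1, "roll": 0},
  {"tx": -13, "ty": 140, "tz": 1, "roll": 0},
  {"tx": -15, "ty": 156, "tz": 1, "roll": 0},
  {"tx": -15, "ty": 167, "tz": 1, "roll": 0},
  {"tx": -15, "ty": 171, "tz": 1, "roll": 0},
], grip=52)

```text
t: 7.15
eef_pos: [602.8, 109.6, 43.2]
tcp_rot: [3.141, 0.001, 2.801]
ft_force: [-1.3, -4.5, 7.9]
opening: 0.569
grip_force: 30.0
```

```bash
python3 - <<'E'
from look import *
s=env.state(); print(s["opening"]*95.1,s["grip_force"])
go(env,[603.0,107.0,43])
E
```

```text
54.08155655636595 30.00149010505993
t 7.15 tcp [602.8 109.6  43.2] [3.1 0.  2.8] F [-1.3 -4.5  7.9] -> tx,ty,tz [-1.  -2.4  0.2] roll 0.002
```

Settle, open, then lift clear and look.

Request:
step_arm([
  {"tx": 0, "ty": -1, "tz": 0, "roll": 0},
  {"tx": 0, "ty": -1, "tz": 0, "roll": 0},
])

```text
t: 7.32
eef_pos: [602.5, 108.3, 43.3]
tcp_rot: [3.14, 0.001, 2.801]
ft_force: [2.1, 3.7, 5.5]
opening: 0.569
grip_force: 30.0
```

Request:
step_arm([
  {"tx": 0, "ty": 0, "tz": 0, "roll": 0},
  {"tx": 0, "ty": 0, "tz": 0, "roll": 0},
  {"tx": 0, "ty": 0, "tz": 0, "roll": 0},
  {"tx": 0, "ty": 0, "tz": 0, "roll": 0},
  {"tx": 0, "ty": 0, "tz": 0, "roll": 0},
  {"tx": 0, "ty": 0, "tz": 0, "roll": 0},
  {"tx": 0, "ty": 0, "tz": -15, "roll": 0},
  {"tx": 0, "ty": 0, "tz": -40, "roll": 0},
  {"tx": 0, "ty": 0, "tz": -75, "roll": 0},
  {"tx": 0, "ty": 0, "tz": -110, "roll": 0},
  {"tx": 0, "ty": 0, "tz": -145, "roll": 0},
  {"tx": 0, "ty": 0, "tz": -150, "roll": 0},
], grip=80)

```text
t: 8.32
eef_pos: [603.6, 106.7, 199.0]
tcp_rot: [3.138, 0.008, 2.8]
ft_force: [0.4, -0.1, 0.8]
opening: 0.843
grip_force: 0.0
```

Request:
step_arm([
  {"tx": 30, "ty": 0, "tz": 0, "roll": 0},
  {"tx": 60, "ty": 0, "tz": 0, "roll": 0},
  {"tx": 90, "ty": 0, "tz": 0, "roll": 0},
  {"tx": 120, "ty": 0, "tz": 0, "roll": 0},
  {"tx": 120, "ty": 35, "tz": 0, "roll": 0},
  {"tx": 120, "ty": 70, "tz": 0, "roll": 0},
  {"tx": 120, "ty": 105, "tz": 0, "roll": 0},
  {"tx": 120, "ty": 140, "tz": 0, "roll": 0},
  {"tx": 120, "ty": 175, "tz": 0, "roll": 0},
  {"tx": 120, "ty": 210, "tz": 0, "roll": 0},
  {"tx": 120, "ty": 240, "tz": 0, "roll": 0},
  {"tx": 120, "ty": 240, "tz": 0, "roll": 0},
])

```text
t: 9.32
eef_pos: [569.8, 377.2, 191.8]
tcp_rot: [3.141, -0.0, 2.802]
ft_force: [0.6, 0.6, -0.2]
opening: 0.843
grip_force: 0.0
```

```bash
python3 - <<'E'
from look import *
look("end",(602,107)); go(env,[602,107,60])
E
```

```text
top (array([268. , 192.4]), np.int32(512)) [array([601.3, 108.5,  48. ])]
scene (array([295.3, 215.2]), np.int32(504)) [array([603.8, 104.6,  48. ])]
case [602.  108.4  42.4]
t 9.4167 tcp [568.8 373.5 191.8] [-3.1 -0.   2.8] F [-0.  -0.6 -0.4] -> tx,ty,tz [-120.4 -239.9  132. ] roll 0.002
```

View pics/end.png

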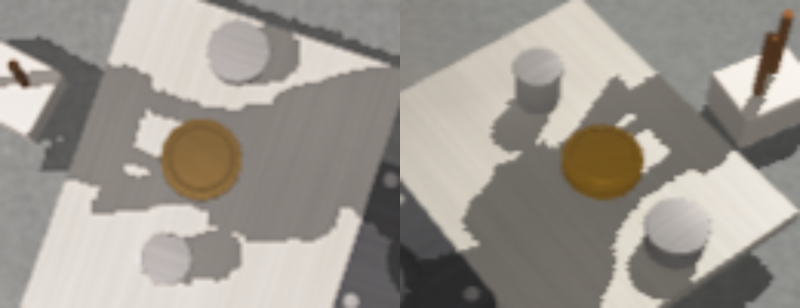

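Both views show the case back lying flat, dome up, between the two pots. It is at (602,108), against a pot midpoint of (603,107). The arm is clear, so I'll hand in.

```bash
python3 -c "
from cell import env
print(env.job_done())"
```

```text
the job is handed in; nothing more can be done
None
```

I pressed the lever to its stop and slid the case back, gripped at plate level, to within about 2 mm of midway between the pots; it lies flat, dome up, released with the arm clear, and the job is handed in (no verdict was returned).

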